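# Lock the amber filter in its holder

### The job

The clamp of the amber filter holder (the square block with the red wing knob) is loose, and on the bench the whole block would spin round with its knob. Set the holder fully down into the square pocket of the blue jig, which keeps it from spinning, and only then turn the red wing clockwise until it comes to its stop, its white end at the green dot; leave the holder sitting in the jig, and leave the other holder with the black wing where it stands.

Things in the scene. Friction and masses are not known exactly. Their poses are not given: they have to be found in the camera images.
- wing_grip (a point): Grip point on the red wing knob's vertical axis, 56 mm above the underside of the amber filter holder: a loose 0.33 kg dark metal block 50 x 50 x 30 mm, amber glass in its top, wing knob at its middle. The wing is an upright bar 42 mm long (this x; +x end white), 14 thick (y), from 36 to 68 mm above the underside. Lift by the wing, fingertips above the block's top (26 mm below this point). z up.
- wing (a joint): Angle of the wing on its block, rad: grows clockwise from above, starts 0 to 0.2 (loose), rigid stop at 1.0 (tight, white end at the green dot on the block). Block yaw = wing yaw + this angle; at 0 the wing is parallel to a side of the block. Friction 0.12 N m; the block stands on a round foot (24 mm wide, 3 high): unbraced, it spins with the wing. Stays where left.
- nest: Blue bracing jig, fixed: plate 120 x 120 x 6 mm, walls round a 56 x 56 mm square pocket. Origin: centre of its underside; x, y square to the walls, z up. Floor 6 mm up, walls straight to 20 mm, then flared at 45 degrees to 72 x 72 mm at 28 mm (top). The holder fits at any quarter turn, 3 mm play each side (0.13 rad); fully down, its grip point is 62 mm above the origin. Not the round grey dish.
- spare_mid (a point): Centre, 34 mm above the underside, of the other filter holder, to be left alone: the same loose 50 x 50 mm block, 68 mm high in all, but with green glass and a black wing. z up.
There are look-alikes about, which are no part of the job. Of the things that look like the nest, take the one that is farthest from the robot's base at the start.

How it is judged:
On the way, in this order (a step that is already met when the one before it is completed fails the run):
1. the amber holder is fully down in the square pocket, its wing still loose (angle under 0.5 rad) (horizontal distance between wing_grip and nest below 0.012 m and z of wing_grip in the frame of nest below 0.067 m and angle between wing_grip's own z axis and vertical below 0.12 rad and value of joint wing below 0.5 rad), for 0.1 s.
2. the wing is turned clockwise to its stop (angle over 0.85 rad) while the holder sits in the pocket (horizontal distance between wing_grip and nest below 0.012 m and z of wing_grip in the frame of nest below 0.067 m and angle between wing_grip's own z axis and vertical below 0.12 rad and value of joint wing above 0.85 rad), for 0.2 s.
At the end, for the whole second after the job is handed in: The amber holder sits level (within 7 degrees) and fully down in the jig's square pocket (grip point within 12 mm of the pocket's centre and less than 67 mm above the jig's underside), its wing at an angle over 0.85 rad (stop at 1.0), and the black-winged holder is within 30 mm of where it started (all of step 2 and not (distance of spare_mid from where it was at the start of the episode above 0.03 m)); the robot touches nothing.
It fails at once if the black-winged holder is moved by more than 30 mm (distance of spare_mid from where it was at the start of the episode above 0.03 m).
It also fails if it takes over 45 s, if anything falls off the work surface, if the arm or the gripper's body presses on something with over 40 N, if the wrist force passes 120 N, or if a joint passes its speed limit or range.

### The arm

A 6-joint arm with a two-finger parallel gripper is mounted at the origin on the work surface. World frame = base frame: x ahead of the robot, y to its left, z up, the work surface at z = 0. Lengths are in m, angles in rad, forces in N, time in s.
With the tool pointing down it reaches from about 0.2 to 0.875 m from the base axis. Payload 3.4 kg.
Tool frame: the origin (TCP) lies at the very end of the fingers, on their centre line; the grasp point (between the pads) lies 19 mm behind it (manip.pinch_z is the z of the grasp point in the tool frame, in m); z points along the fingers, y is the line along which they close (so a half turn about z gives the same grasp; the last joint's range is limited). The gripper opens to 94 mm and grips with 3 to 60 N. Pads are 16 mm wide; open, the fingers measure 119 mm over their backs; the gripper's body (75 mm by 177 mm) begins 78 mm behind the grasp point.
Start: joints at [1.213, 0.276, 1.505, -0, 1.361, -0.121], TCP at [0.135, 0.559, 0.183] pointing down, gripper open.
Joint ranges: [-2.89, 2.89], [-0.75, 2.08], [0.22, 2.7], [-1.18, 4.32], [0.11, 2.71], [-2.7, 2.7]. Speed limits (rad/s): [2.57, 2.57, 3.14, 3.14, 3.14, 3.14].

### API

Orientations are given as a unit quaternion [x, y, z, w].
In Python, from workcell import manip gives the robot as it stands. The module is installed in compiled form; this text tells all that it offers.
- The arm moves only by the tool arm_command, never from a script. Its argument "motion" is a list that holds one entry, the list of rows, each a list of 4 numbers: the shift along the tool's x, y, z in mm, then the turn about the tool's z in degrees. A call has exactly 8 rows; each row is the pose to reach, as a shift and turn from the pose commanded when the call began, along the tool's axes at that moment; what a row does not reach only later rows make up. A row lasts 1/8 s, in which the tool goes at most 62.5 mm and 10.7 degrees, less where a joint would pass 70% of its speed; a pose out of reach is approached as far as the arm can. A call with a gripper value outside its range is refused whole. "gripper" is the gripper's target within -1 to 1 (fully open at 1, half-way at 0, shut at -1), set as the call begins (left out, the last holds). The fingers move at their own pace and stop on an object; "force" is the grip in N (left out, the last holds). Time passes only in rows, so rows that repeat a pose let the fingers close, or fill a call up. It gives the time, the measured TCP pose, the force, the opening and the grip force at its end, in the units of the state.
- manip.sense(): the state, without advancing time (a new reading comes with each control period).
- manip.camera(name): name is "scene" or "side" or "wrist"; returns (picture, depth): 384x512x3 uint8, red, green, blue; 384x512 float32, m along the optical axis (not along the pixel's ray), 0 where there is no reading.
- manip.get_calibration(name): a dict with "fx", "fy", "cx", "cy" (pixels), "dist_coeffs" ([k1, k2, p1, p2, k3] as OpenCV has them; the pictures are not rectified), "pose" (4x4, takes a point from camera to world coordinates); the wrist camera has in their place "hand_eye" (4x4, takes a point from camera to tool coordinates, whose origin is the TCP and whose axes are the flange's). Camera axes: x right, y up, looking along -z (the intrinsics and any distortion apply to the point x, -y, -z); pixel columns grow to the right and rows downward; lengths in m; the calibration is good to about 2 mm. A picture is of the moment at which its call begins: read the wrist's pose just before it. get_calibration takes no time and is no camera call.
- manip.close_job(): hands the job in; it is judged then, once.
Trained networks look in the newest picture that a camera, given by its name, has taken for a name from the list of things; names that differ only in an ending like _2 or _b are one class to them, and where a whole thing is asked for, a point or a joint stands for the part that bears it (a point fixed in the world has none). Each returns a list of dicts, best first, with "conf" (0 to 1); they miss things now and then, are a little off and sometimes report something else, mostly with a low value. They report only what shows in the picture. A call takes as long as a camera call. They do not tell look-alikes from the thing itself.
- manip.recognise(query, camera): "bbox" ([left, top, right, bottom] in pixels, round what is visible of it).
- manip.trace(query, camera): "mask" (384x512 bool, what is visible of it) and "bbox" ([left, top, right, bottom] in pixels, round what is visible of it).
- manip.landmark_of(query, camera): "at" ([row, column] in pixels: a listed point, or the origin of a listed thing).
The state is a dict: "clock": time; "qpos": joint angles; "joint_velocities": joint speeds; "effort": joint torques, N m; "position": TCP position; "tcp_rot": TCP orientation; "force": force on the tool from outside, world axes, zero at the start; "wrist_torque": the same for the moment, N m; "finger_gap": opening from 0.0 (shut) to 1.0 (fully open); "grip_force": force on a finger pad.
Only numpy, scipy, OpenCV 4.12 (cv2) and the standard library are available. Lean on these libraries where they do the work, as an engineer would, in place of code of your own. Each camera call takes 0.05 s, during which the arm holds its last target. There are 200 camera calls.

## Working session

There is one attempt and no reset: what is moved stays moved. The work goes in short steps, Python scripts to look and compute and a tool call to move; the robot and the scene stay as the last step left them, time stands still between calls to the robot, and variables do not carry over. Pictures are saved under pics/ and viewed, at most 10 in all, crops included, and the job is handed in when it is done.

Besides the shell and the picture viewer there is one more tool, called after "Request:" as name([rows], argument=value, ...), one row to a line, values as JSON. arm_command: Moves the arm, as the interface text tells. Its arguments: {"type":"object","properties":{"motion":{"type":"array"},"gripper":{"type":"number"},"force":{"type":"number"}},"required":["motion"]}

```bash
mkdir -p pics
cat > h.py <<'E'
import numpy as np, cv2
from workcell import manip
from scipy.spatial.transform import Rotation as R
def snap(n):
    s=manip.sense(); c=manip.get_calibration(n); p,d=manip.camera(n)
    if "pose" in c: T=np.array(c["pose"])
    else:
        W=np.eye(4); W[:3,:3]=R.from_quat(s["tcp_rot"]).as_matrix(); W[:3,3]=s["position"]
        T=W@np.array(c["hand_eye"])
    return p,d,c,T
def rays(c,T,uv):
    K=np.array([[c["fx"],0,c["cx"]],[0,c["fy"],c["cy"]],[0,0,1.]])
    n=cv2.undistortPoints(np.array(uv,float).reshape(-1,1,2),K,np.array(c["dist_coeffs"],float)).reshape(-1,2)
    return np.c_[n[:,0],-n[:,1],-np.ones(len(n))]
def pts(c,T,uv,dep):   # uv = col,row ; depth along axis
    r=rays(c,T,uv)*np.array(dep).reshape(-1,1)
    return r@T[:3,:3].T+T[:3,3]
def atz(c,T,uv,z):
    r=rays(c,T,uv)@T[:3,:3].T; o=T[:3,3]
    return o+r*((z-o[2])/r[:,2])[:,None]
def cloud(d,c,T):
    v,u=np.nonzero(d>0); P=np.full(d.shape+(3,),np.nan); P[v,u]=pts(c,T,np.c_[u,v],d[v,u]); return P
E
python3 - <<'E'
from h import *
for n in ["scene","side"]:
    p,d,c,T=snap(n); cv2.imwrite(f"pics/{n}0.png",p[:,:,::-1]); np.savez(f"{n}0.npz",p=p,d=d,T=T)
    print(n,T[:3,3].round(3))
    for q in ["wing_grip","nest","spare_mid"]:
        for r in manip.landmark_of(q,n):
            rr,cc=r["at"]; i,j=int(round(rr)),int(round(cc))
            z={"wing_grip":.056,"nest":.0,"spare_mid":.034}[q]
            print(q,round(r["conf"],2),(i,j),"atz",atz(c,T,[[cc,rr]],z)[0].round(3),"dep",pts(c,T,[[cc,rr]],[d[i,j]])[0].round(3))
E
```

```text
scene [ 1.06  -0.477  0.669]
wing_grip 0.74 (173, 319) atz [0.461 0.179 0.056] dep [0.464 0.175 0.059]
nest 0.89 (223, 107) atz [ 0.277 -0.261  0.   ] dep [ 0.286 -0.264  0.008]
nest 0.87 (252, 189) atz [ 0.456 -0.165  0.   ] dep [ 0.463 -0.168  0.008]
spare_mid 0.94 (315, 226) atz [ 0.649 -0.207  0.034] dep [ 0.654 -0.21   0.042]
side [0.187 0.535 0.5  ]
wing_grip 0.85 (256, 194) atz [0.465 0.187 0.056] dep [0.456 0.197 0.07 ]
nest 0.67 (174, 367) atz [ 0.27  -0.267  0.   ] dep [ 0.265 -0.217  0.031]
nest 0.65 (179, 281) atz [ 0.452 -0.159  0.   ] dep [ 0.436 -0.119  0.029]
nest 0.61 (141, 218) atz [ 0.68 -0.26 -0.  ] dep [ 0.643 -0.201  0.037]
spare_mid 0.7 (139, 219) atz [ 0.65  -0.215  0.034] dep [ 0.641 -0.201  0.043]
```

View pics/scene0.png

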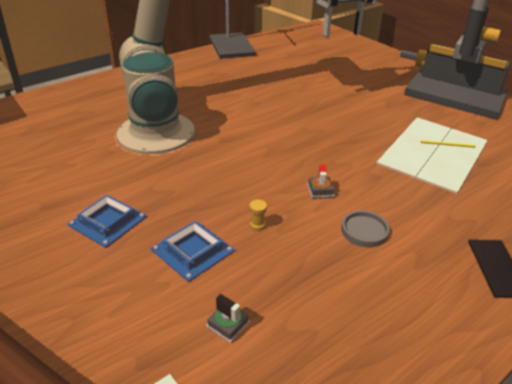

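View pics/side0.png

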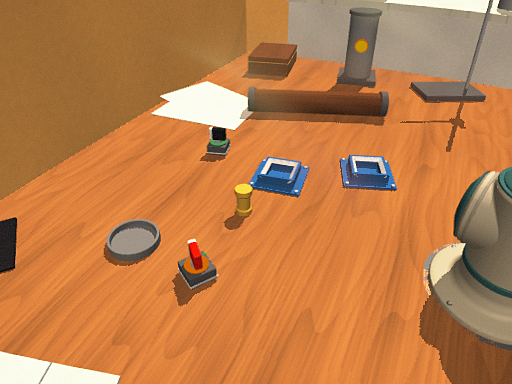

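The red-wing holder is at scene (319,180) and the black-wing one at (228,315). The two blue jigs are at scene (107,220) and (192,250). The target is the jig at about (0.456,-0.163), 0.48 m from the base against 0.38 m for the other. Next I'll move the wrist camera over the holder.

```bash
cat >> h.py <<'E'
def plan(xyz,yaw=None):
    "shift mm in tool axes to world xyz; yaw = world direction (deg) of the tool x axis wanted (pointing down)"
    s=manip.sense(); M=R.from_quat(s["tcp_rot"]).as_matrix()
    sh=M.T@(np.array(xyz)-s["position"])*1000
    y0=np.degrees(np.arctan2(M[1,0],M[0,0]))
    print("t",round(s["clock"],2),"tcp",np.round(s["position"],4),"yaw x",round(y0,1),"tilt",M[:,2].round(3),"shift",sh.round(1), "q6",round(s["qpos"][5],2))
    if yaw is not None: print("turn about tool z", round(-((yaw-y0+180)%360-180),1))
E
python3 - <<'E'
from h import *
print(np.array(manip.get_calibration("wrist")["hand_eye"]).round(3), manip.pinch_z)
plan([.463,.183,.26])
E
```

```text
[[-0.     0.966  0.258  0.076]
 [ 1.     0.    -0.     0.   ]
 [-0.     0.258 -0.966 -0.201]
 [ 0.     0.     0.     1.   ]] -0.0188
t 0.4 tcp [0.1349 0.5589 0.1833] yaw x 166.4 tilt [-0. -0. -1.] shift [-407.2 -288.5  -76.7] q6 -0.12
```

Request:
arm_command([
  [[-51,-36,-20,0],[-102,-72,-40,0],[-153,-108,-60,0],[-204,-144,-77,0],[-255,-180,-77,0],[-306,-216,-77,0],[-357,-252,-77,0],[-407,-288,-77,0]],
], gripper=1)

```text
clock: 1.4
position: [0.4577, 0.1894, 0.2607]
tcp_rot: [0.118, 0.993, 0.0, 0.0]
force: [0.6, 0.2, -0.5]
finger_gap: 0.999
grip_force: 0.0
```

Run:
```python
from h import *
plan([.463,.183,.26])
p,d,c,T=snap("wrist"); cv2.imwrite("pics/w1.png",p[:,:,::-1]); np.savez("w1.npz",p=p,d=d,T=T)
for q,z in [("wing_grip",.056)]:
    for r in manip.landmark_of(q,"wrist"):
        rr,cc=r["at"]; print(q,r["conf"],r["at"],atz(c,T,[[cc,rr]],z)[0].round(4))
P=cloud(d,c,T)
hsv=cv2.cvtColor(p,cv2.COLOR_RGB2HSV)
for nm,zl,zh in [("wingtop",.058,.075),("block",.024,.034)]:
    m=(P[...,2]>zl)&(P[...,2]<zh)&(np.hypot(P[...,0]-.463,P[...,1]-.183)<.05)
    Q=P[m]; 
    if len(Q)>20:
        rc=cv2.minAreaRect((Q[:,:2]*1000).astype(np.float32)); print(nm,len(Q),rc,Q[:,2].mean())
        rgb=p[m]; w=rgb.min(1)>150; print("white",w.sum(),Q[w].mean(0) if w.any() else 0,"red", Q[~w].mean(0))
```

```text
t 1.4 tcp [0.4577 0.1894 0.2607] yaw x 166.4 tilt [ 0.001  0.001 -1.   ] shift [-6.6 -5.   0.7] q6 -1.08
wing_grip 0.63 [173.3, 248.3] [0.4633 0.1813 0.056 ]
wingtop 433 ((466.5545654296875, 183.01165771484375), (14.17372989654541, 42.44155502319336), 47.07438278198242) 0.06709414364920296
white 60 [0.4788967  0.17069705 0.06755932] red [0.46373163 0.18520848 0.06701932]
block 1010 ((466.5639953613281, 183.22007751464844), (49.93402862548828, 50.05329895019531), 58.337581634521484) 0.028494678747009356
white 0 0 red [0.46382957 0.18386954 0.02849468]
```

View pics/w1.png

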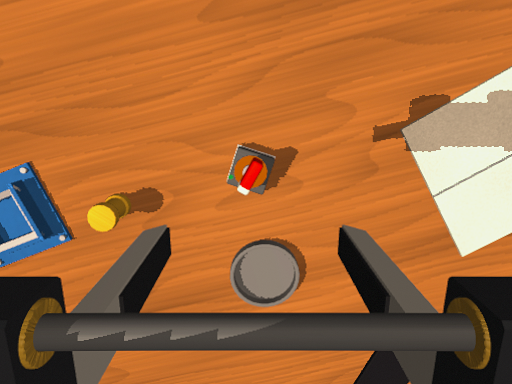

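The wrist view shows the red wing at about (250,175) with its white end pointing at yaw -43°. The block yaw is about -32°, so the wing angle is about 0.2. I'll align over it and recheck from nearer.

Run:
```python
from h import *
plan([.4666,.183,.12],137.1)
```

```text
t 1.5 tcp [0.4604 0.1862 0.26  ] yaw x 166.0 tilt [ 0.002 -0.003 -1.   ] shift [ -6.4  -1.4 140. ] q6 -1.08
turn about tool z 28.9
```

Request:
arm_command([
  [[-3,1,30,9],[-3,1,65,18],[-3,1,100,27],[-3,1,130,29],[-3,1,140,29],[-3,1,140,29],[-3,1,140,29],[-3,1,140,29]],
], gripper=0.4)

```text
clock: 2.5
position: [0.4605, 0.1916, 0.1215]
tcp_rot: [0.363, 0.932, 0.001, 0.001]
force: [-0.4, -0.8, 0.1]
finger_gap: 0.701
grip_force: 0.0
```

```bash
cat > m.py <<'E'
from h import *
def wing(cx,cy,z0=0,tag=None):
    p,d,c,T=snap("wrist"); P=cloud(d,c,T)
    if tag: cv2.imwrite(f"pics/{tag}.png",p[:,:,::-1])
    for nm,zl,zh in [("wing",.058,.075),("block",.024,.034)]:
        m=(P[...,2]>zl+z0)&(P[...,2]<zh+z0)&(np.hypot(P[...,0]-cx,P[...,1]-cy)<.045)
        Q=P[m]
        if len(Q)>20:
            rc=cv2.minAreaRect((Q[:,:2]*1000).astype(np.float32)); print(nm,len(Q),np.round(rc[0]+rc[1]+(rc[2],),1),Q[:,2].mean().round(4))
E
python3 - <<'E'
from m import *
wing(.4666,.183,tag="w2"); plan([.4666,.183,.037],137.1)
E
```

```text
wing 934 [466.6 183.1  13.7  41.8  47.1] 0.0672
block 2122 [466.8 183.   50.1  50.2  58.3] 0.0286
t 2.55 tcp [0.4604 0.1915 0.1214] yaw x 137.4 tilt [ 0.002  0.001 -1.   ] shift [-10.2  -2.2  84.4] q6 -0.57
turn about tool z 0.3
```

Request:
arm_command([
  [[-5,-1,15,0],[-10,-2,30,0],[-10,-2,36,0],[-10,-2,36,0],[-10,-2,36,0],[-10,-2,36,0],[-10,-2,36,0],[-10,-2,36,0]],
])

```text
clock: 3.55
position: [0.4658, 0.1831, 0.0846]
tcp_rot: [0.363, 0.932, 0.0, 0.0]
force: [0.5, 0.1, 0.3]
finger_gap: 0.698
grip_force: 0.0
```

Run:
```python
from m import *
wing(.4666,.183,tag="w3"); plan([.4666,.183,.037],137.1)
```

```text
wing 1269 [466.7 182.8  13.8  42.3  47.4] 0.0672
block 2740 [466.7 183.   50.   50.4  58.5] 0.0286
t 3.6 tcp [0.4657 0.1831 0.0845] yaw x 137.4 tilt [ 0.  0. -1.] shift [-0.7  0.5 47.5] q6 -0.59
turn about tool z 0.3
```

View pics/w3.png

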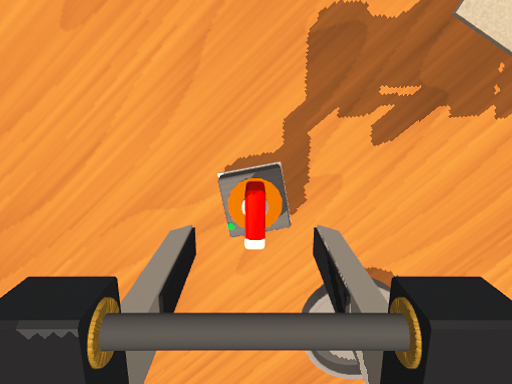

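The fingers straddle the wing, with red at (255,205) and the white end at the bottom, and they are centred and aligned. I'll descend and close.

Request:
arm_command([
  [[0,0,15,0],[-1,0,30,0],[-1,0,42,0],[-1,0,47,0],[-1,0,47,0],[-1,0,47,0],[-1,0,47,0],[-1,0,47,0]],
])

```text
clock: 4.6
position: [0.4667, 0.1825, 0.0377]
tcp_rot: [0.363, 0.932, 0.0, 0.0]
force: [-0.3, 1.1, -0.5]
finger_gap: 0.706
grip_force: 0.0
```

Request:
arm_command([
  [[0,0,0,0],[0,0,0,0],[0,0,0,0],[0,0,0,0],[0,0,0,0],[0,0,0,0],[0,0,0,0],[0,0,0,0]],
], gripper=-1, force=35)

```text
clock: 5.6
position: [0.4665, 0.1825, 0.0374]
tcp_rot: [0.363, 0.932, 0.0, 0.0]
force: [-0.3, -0.5, 0.0]
finger_gap: 0.145
grip_force: 35.0
```

Run:
```python
from h import *
plan([.30,.03,.20]); 
# nest from scene/side clouds
for n in ["scene","side"]:
    z=np.load(n+"0.npz"); c=manip.get_calibration(n); P=cloud(z["d"],c,z["T"])
    m=(P[...,2]>.0245)&(P[...,2]<.032)&(np.hypot(P[...,0]-.456,P[...,1]+.163)<.065)
    Q=P[m]; print(n,m.sum(),cv2.minAreaRect((Q[:,:2]*1000).astype(np.float32)))
```

```text
t 5.6 tcp [0.4665 0.1825 0.0374] yaw x 137.4 tilt [ 0.  0. -1.] shift [  19.5 -224.9 -162.7] q6 -0.59
scene 655 ((457.4901123046875, -156.22573852539062), (89.72702026367188, 86.37556457519531), 7.357824802398682)
side 430 ((456.6973571777344, -159.35595703125), (84.88348388671875, 90.43299102783203), 7.214419841766357)
```

Request:
arm_command([
  [[0,0,-40,0],[0,0,-90,0],[-25,-30,-130,-8],[-55,-65,-163,-16],[-85,-100,-163,-24],[-115,-135,-163,-32],[-150,-177,-163,-39],[-150,-177,-163,-39]],
])

```text
clock: 6.6
position: [0.4564, -0.053, 0.1997]
tcp_rot: [0.034, 0.999, -0.001, -0.001]
force: [0.1, 0.6, -3.8]
finger_gap: 0.144
grip_force: 35.0
```

Request:
arm_command([
  [[0,0,0,0],[0,0,0,0],[0,0,0,0],[0,0,0,0],[0,0,0,0],[0,0,0,0],[0,0,0,0],[0,0,0,0]],
])

```text
clock: 7.6
position: [0.4572, -0.0495, 0.2003]
tcp_rot: [0.031, 1.0, 0.0, -0.0]
force: [-0.9, 0.2, -2.8]
finger_gap: 0.144
grip_force: 35.0
```

Run:
```python
from h import *
p,d,c,T=snap("wrist"); cv2.imwrite("pics/w4.png",p[:,:,::-1]); P=cloud(d,c,T)
for zl,zh in [(.0255,.031)]:
    m=(P[...,2]>zl)&(P[...,2]<zh)&(np.hypot(P[...,0]-.457,P[...,1]+.158)<.07)
    Q=P[m]; rc=cv2.minAreaRect((Q[:,:2]*1000).astype(np.float32)); print(len(Q),np.round(rc[0]+rc[1]+(rc[2],),1))
m=(P[...,2]>.002)&(P[...,2]<.011)&(np.hypot(P[...,0]-.457,P[...,1]+.158)<.1)
Q=P[m]; rc=cv2.minAreaRect((Q[:,:2]*1000).astype(np.float32)); print("plate",len(Q),np.round(rc[0]+rc[1]+(rc[2],),1))
for r in manip.landmark_of("nest","wrist"): print(r,atz(c,T,[r["at"][::-1]],0.006)[0].round(4))
# held block: top at about z=tcp-.007
s=manip.sense(); t=s["position"]
m=(P[...,2]>t[2]-.014)&(P[...,2]<t[2]-.003)&(np.hypot(P[...,0]-t[0],P[...,1]-t[1])<.045)
Q=P[m]; rc=cv2.minAreaRect((Q[:,:2]*1000).astype(np.float32)); print("block",len(Q),np.round(rc[0]+rc[1]+(rc[2],),1),Q[:,2].mean()-t[2])
plan([.457,-.158,.2])
```

```text
2070 [ 456.  -158.4   84.1   85.1    7.9]
plate 6315 [ 447.5 -161.9  177.7  176.8   59.1]
{'at': [5.2, 38.8], 'conf': 0.81} [ 0.272  -0.2604  0.006 ]
{'at': [172.0, 159.9], 'conf': 0.63} [ 0.4538 -0.1595  0.006 ]
block 2625 [456.4 -49.5  49.6  50.1   7.6] -0.009132745347090743
t 7.7 tcp [ 0.4572 -0.0495  0.2003] yaw x 176.4 tilt [ 0.  0. -1.] shift [  -6.6 -108.3    0.3] q6 -1.77
```

View pics/w4.png

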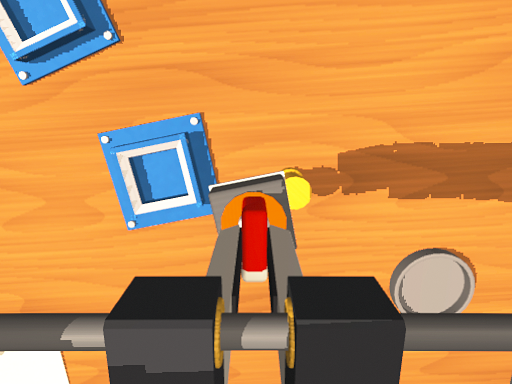

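The picture shows the jig at about (155,175) with the held block hanging level. The block is at 7.6° and the jig at 7.9°, with the jig centre at (0.456,-0.158). I'll move over it.

Request:
arm_command([
  [[-2,-40,0,0],[-5,-80,20,0],[-6,-109,55,0],[-6,-109,85,0],[-6,-109,110,0],[-6,-109,110,0],[-6,-109,110,0],[-6,-109,110,0]],
])

```text
clock: 8.7
position: [0.4575, -0.159, 0.0917]
tcp_rot: [0.031, 1.0, -0.001, 0.001]
force: [-0.5, -0.7, -2.5]
finger_gap: 0.14
grip_force: 35.0
```

Run:
```python
from h import *
p,d,c,T=snap("wrist"); P=cloud(d,c,T); s=manip.sense(); t=s["position"]
for n,zl,zh,r in [("nest",.0255,.031,.07),("block",t[2]-.014,t[2]-.003,.042)]:
    m=(P[...,2]>zl)&(P[...,2]<zh)&(np.hypot(P[...,0]-.457,P[...,1]+.158)<r)
    Q=P[m]; rc=cv2.minAreaRect((Q[:,:2]*1000).astype(np.float32)); print(n,len(Q),np.round(rc[0]+rc[1]+(rc[2],),1))
plan([.4568,-.1584,.043])
```

```text
nest 2945 [ 455.9 -157.8   84.2   85.     7.6]
block 2634 [ 456.4 -158.8   48.7   50.1    7.6]
t 8.75 tcp [ 0.4573 -0.1589  0.0916] yaw x 176.4 tilt [ 0.002 -0.001 -1.   ] shift [ 0.7  0.6 48.6] q6 -1.99
```

Request:
arm_command([
  [[0,1,8,0],[0,1,16,0],[0,1,24,0],[0,1,32,0],[0,1,39,0],[0,1,45,0],[0,1,48,0],[0,1,48,0]],
])

```text
clock: 9.75
position: [0.4567, -0.1577, 0.0437]
tcp_rot: [0.031, 1.0, -0.0, 0.0]
force: [-2.2, 0.7, 6.8]
finger_gap: 0.144
grip_force: 35.0
```

Run:
```python
from h import *
plan([.4568,-.1584,.043]); s=manip.sense(); print(s["force"],s["wrist_torque"])
```

```text
t 9.75 tcp [ 0.4567 -0.1577  0.0437] yaw x 176.4 tilt [ 0.001 -0.    -1.   ] shift [-0.1 -0.6  0.7] q6 -1.99
[-2.16671779  0.66802243  6.81399033] [0.23482914 0.4786195  0.04534441]
```

Floor contact at the expected height (about 10 N change in force). Now I'll turn the wing clockwise.

Request:
arm_command([
  [[0,0,0,0],[0,0,0,6],[0,0,0,12],[0,0,0,18],[0,0,0,25],[0,0,0,32],[0,0,0,38],[0,0,0,42]],
])

```text
clock: 10.75
position: [0.4572, -0.1573, 0.0437]
tcp_rot: [0.388, 0.921, 0.0, 0.001]
force: [-1.4, 2.0, 5.9]
finger_gap: 0.143
grip_force: 35.0
```

Run:
```python
from h import *
plan([.4568,-.1584,.043]); s=manip.sense(); print(s["force"],s["wrist_torque"])
p,d,c,T=snap("wrist"); cv2.imwrite("pics/w5.png",p[:,:,::-1]); P=cloud(d,c,T); t=s["position"]
m=(P[...,2]>.031)&(P[...,2]<.042)&(np.hypot(P[...,0]-.457,P[...,1]+.158)<.04)
Q=P[m]; rc=cv2.minAreaRect((Q[:,:2]*1000).astype(np.float32)); print(len(Q),np.round(rc[0]+rc[1]+(rc[2],),1),Q[:,2].mean())
```

```text
t 10.75 tcp [ 0.4572 -0.1573  0.0437] yaw x 134.3 tilt [ 0.002  0.    -1.   ] shift [-0.5 -1.1  0.7] q6 -1.25
[-1.38087611  1.95598474  5.93097286] [0.47050149 0.2240174  0.109949  ]
2815 [ 456.3 -157.2   49.4   50.7    0.9] 0.03456695626346375
```

Request:
arm_command([
  [[0,0,0,3],[0,0,0,6],[0,0,0,9],[0,0,0,11],[0,0,0,12],[0,0,0,12],[0,0,0,12],[0,0,0,12]],
])

```text
clock: 11.8
position: [0.4572, -0.1574, 0.0437]
tcp_rot: [0.481, 0.877, 0.0, 0.001]
force: [-1.8, 2.9, 6.7]
finger_gap: 0.14
grip_force: 35.1
```

Run:
```python
from h import *
plan([.4568,-.1584,.043]); s=manip.sense(); print(s["force"],s["wrist_torque"])
p,d,c,T=snap("wrist"); P=cloud(d,c,T)
m=(P[...,2]>.031)&(P[...,2]<.042)&(np.hypot(P[...,0]-.457,P[...,1]+.158)<.04)
Q=P[m]; rc=cv2.minAreaRect((Q[:,:2]*1000).astype(np.float32)); print(len(Q),np.round(rc[0]+rc[1]+(rc[2],),1),Q[:,2].mean())
```

```text
t 11.8 tcp [ 0.4572 -0.1574  0.0437] yaw x 122.5 tilt [ 0.002  0.    -1.   ] shift [-0.7 -0.9  0.7] q6 -1.04
[-1.76351835  2.91886185  6.72963857] [0.44453948 0.33330023 0.22290939]
2778 [ 456.5 -157.    50.2   50.4    0.6] 0.0346235127035659
```

The angle is about 1.0 and the torque has risen, so the wing is at its stop. I'll release and retreat.

Request:
arm_command([
  [[0,0,0,-1],[0,0,0,-1],[0,0,0,-1],[0,0,0,-1],[0,0,0,-1],[0,0,0,-1],[0,0,0,-1],[0,0,0,-1]],
], gripper=0.2)

```text
clock: 12.85
position: [0.4565, -0.1576, 0.0424]
tcp_rot: [0.474, 0.881, 0.0, 0.0]
force: [0.0, 0.2, 0.4]
finger_gap: 0.598
grip_force: 0.0
```

Request:
arm_command([
  [[0,0,-5,0],[0,0,-15,0],[0,0,-30,0],[0,0,-55,0],[0,0,-80,0],[0,0,-110,0],[0,0,-110,0],[0,0,-110,0]],
])

```text
clock: 13.85
position: [0.4559, -0.1573, 0.1519]
tcp_rot: [0.474, 0.881, 0.0, -0.0]
force: [-0.5, -0.1, -0.5]
finger_gap: 0.601
grip_force: 0.0
```

Run:
```python
from m import *
plan([.4568,-.1584,.043])
wing(.457,-.158,z0=.006,tag="w6")
```

```text
t 13.85 tcp [ 0.4559 -0.1573  0.1519] yaw x 123.4 tilt [-0.001  0.    -1.   ] shift [ -1.4   0.2 108.9] q6 -1.06
wing 794 [ 457.2 -156.9   13.9   42.7   33.3] 0.0733
block 1814 [ 457.  -155.6   50.5   71.6    1.7] 0.0346
```

View pics/w6.png

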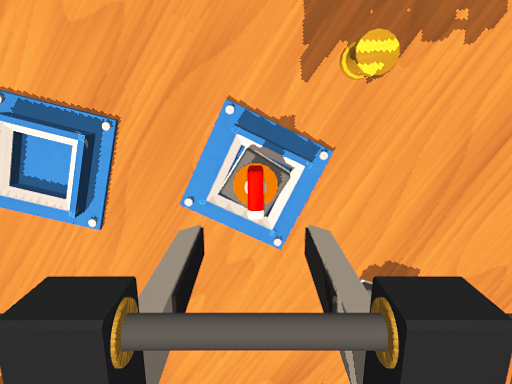

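The holder sits level in the pocket at about (258,187), with the white end over the block corner that carries the green dot. The wing is at -57° and the block at about 1°, so the angle is about 1.0, and its height is what it should be when seated. I'll hand it in.

```bash
python3 -c "
from workcell import manip
print(manip.close_job())"
```

```text
the job is handed in; nothing more can be done
None
```

The amber holder is fully down in the far blue jig with its red wing turned clockwise to the stop (about 1.0 rad); the black-winged holder was left alone, and the job was handed in at about 14 s, with no verdict returned.

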